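# Flip a framed circuit board over against a kerb

## Robot

A 6-joint arm with a two-finger parallel gripper is mounted at the origin on a cart in front of the work surface, level with it; the furniture and walls round the work are solid. World frame = base frame: x ahead of the robot, y to its left, z up, the work surface at z = 0. Lengths are in m, angles in rad, forces in N, time in s.
With the tool pointing down it reaches from about 0.25 to 0.775 m from the base axis. Payload 4 kg.
Tool frame: the origin (TCP) lies midway between the tips of the shut fingers; the grasp point (between the pads) lies 19 mm behind it; z points along the fingers, y is the direction in which the jaws open and shut (so a half turn about z gives the same grasp; the last joint's range is limited). The gripper opens to 94 mm and grips with 3 to 60 N. Pads are 16 mm wide; open, the fingers measure 119 mm over their backs; the gripper's body (75 mm by 177 mm) begins 78 mm behind the grasp point.
Start: joints at [1.093, 0.087, 1.371, -0, 1.684, -0.103], TCP at [0.201, 0.512, 0.206] pointing down, gripper open.
Joint ranges: [-3.1, 3.1], [-0.76, 2.03], [0.27, 2.55], [-1.08, 4.22], [0.17, 2.65], [-2.57, 2.57]. Speed limits (rad/s): [2.79, 2.79, 3.14, 3.14, 3.14, 3.14].

## Interface

Orientations are given as [roll, pitch, yaw] about the fixed x, y, z axes, in that order (R = Rz(yaw) Ry(pitch) Rx(roll)).
In Python, from bench import robot gives the robot as it stands.
- The arm moves only by the tool servo_tool, never from a script. Its argument "rows" is a list of rows, each a list of 2 entries, a list of its own where there are three numbers: the shift along the tool's x, y, z normalised to -1 to 1, where 1 is 0.08 m, then the turn about the tool's z normalised to -1 to 1, where 1 is pi/2 rad. A call has 1 to 12 rows; each row is the pose to reach, as a shift and turn from the pose commanded when the call began, along the tool's axes at that moment; what a row does not reach only later rows make up. A row lasts 1/12 s, in which the tool goes at most 41.7 mm and 7.16 degrees, less where a joint would pass 70% of its speed; a pose out of reach is approached as far as the arm can. A call with a number of a shift or a turn outside -1 to 1 is refused whole. A call with a gripper value outside its range is refused whole. "grip" is the closure, from -1 (fully open) to 1 (shut), set as the call begins (left out, the last holds). The fingers move at their own pace and stop on an object; the grip force is fixed at half the most. Time passes only in rows, so rows that repeat a pose let the fingers close. It gives the time, the measured TCP pose, the force and the opening at its end, in the units of the state.
- robot.get_obs(): the state, without advancing time (a new reading comes with each control period).
- robot.snapshot(name): name is "scene" or "top" or "wrist"; returns a dict with "pixels" (420x560x3 uint8, red, green, blue), "camera_matrix" (3x3 intrinsics, pixels), "world_from_camera" (4x4, takes a point from camera to world coordinates). Camera axes: x right, y down, z forward; pixel columns grow to the right and rows downward; lengths in m; the calibration is good to about 2 mm. A picture is of the moment at which its call begins. There is no depth.
- robot.close_job(): hands the job in, once; it reports no verdict.
The state is a dict: "time": time; "joint_positions": joint angles; "qvel": joint speeds; "joint_torque": joint torques, N m; "tool_pos": TCP position; "ee_rot": TCP orientation; "wrist_force": force on the tool from outside, world axes, zero at the start; "wrist_torque": the same for the moment, N m; "width": finger opening in m.
Only numpy, scipy, OpenCV 4.12 (cv2) and the standard library are available. Lean on these libraries where they do the work, as an engineer would, in place of code of your own. Each camera call takes 0.05 s, during which the arm holds its last target.

## Task

The framed circuit board lies part side up on the low grey ledge of the turning stand. Without picking it up, push it forward until its leading edge meets the steel kerb, then tip its rear edge up against the kerb with the fingertips and push it on over, so that it lands on the white deck and lies flat with the orange solder side up. Leave the two vials and the bushing where they stand.

Things in the scene. Friction and masses are not known exactly. Their poses are not given: they have to be found in the camera images.
- stand: Turning stand, fixed to the worktop, 228 mm long, 130 mm wide (y -65 to 65 mm). Origin on the worktop straight under the face of the steel kerb, on the centre line; x is level, the way the board is pushed, y left of that, z up. Grey ledge: top at z = 45 mm, 9 mm thick, x = -74 to 0; behind its free rear face (x = -74 mm) is only the worktop (z = 0).
- kerb_foot (a point): Middle of the corner where the ledge's top meets the kerb (stand x = 0, z = 45 mm). The kerb is a vertical steel face at stand x = 0, from z = 45 up to 57 mm, across the whole width.
- deck_mid (a point): Point on top of the white deck, 70 mm beyond the kerb's face. The deck is level with the kerb's top (z = 57 mm), from stand x = 0 to 148 mm; then a steel end stop, 8 mm higher, to x = 154 mm.
- board: Framed circuit board, loose rigid plate 96 mm (x) by 100 mm (y) by 8 mm, 60 to 130 g, friction about 0.5 to 0.7. Part side (blue frame, green board, black chips) up at the start; underside frame orange. Origin at the centre of the orange underside; z out of the part side, x towards the leading edge. Rests on the ledge; pushed home to the kerb it overhangs the ledge's rear by 22 mm, 45 mm above the worktop.
- board_lead (a point): Middle of the board's leading edge face: 48 mm ahead of the board's centre, at half its thickness. At the start it is some 8 to 21 mm short of the kerb and up to 5 degrees out of square with it; pushed at its middle it may stay so.
- board_rear (a point): Middle of the board's rear edge face (marked by a small yellow dot on the blue frame): 48 mm behind the board's centre, at half its thickness. This is the edge to push and then tip up.
- brown_vial: Small brown sample vial with a blue cap, 22 mm across, 54 mm tall, standing loose on the worktop beside the stand; origin at the centre of its foot. Leave alone.
- pale_vial: Small pale sample vial with a red cap, 22 mm across, 54 mm tall, standing loose; origin at the centre of its foot. Leave alone.
- bushing: Bronze-coloured bushing with a flange, 32 mm across, 24 mm tall, standing loose; origin at the centre of its foot. Leave alone.

How it is judged:
By the outcome, as a careful person would: the job done as asked, in the order asked, and still so for the second after the job is handed in, with the robot touching nothing.
It also fails if it takes over 45 s, if anything falls off the work surface, if the arm or the gripper's body presses on something with over 40 N, if the wrist force passes 120 N, or if a joint passes its speed limit or range.

## Working session

There is one attempt and no reset: what is moved stays moved. The work goes in short steps, Python scripts to look and compute and a tool call to move; the robot and the scene stay as the last step left them, time stands still between calls to the robot, and variables do not carry over. Pictures are saved under pics/ and viewed, and the job is handed in when it is done.

Besides the shell and the picture viewer there is one more tool, called after "Call:" by a JSON object that holds its "op" and its "data". servo_tool: Moves the arm, as the interface text tells. Its arguments: {"type":"object","properties":{"rows":{"type":"array"},"grip":{"type":"number"}},"required":["rows"]}

```bash
ls; mkdir -p pics; python3 - <<'E'
from bench import robot
import cv2,json,numpy as np
o=robot.get_obs();print({k:np.round(v,3).tolist() for k,v in o.items()})
for n in ["scene","top","wrist"]:
    s=robot.snapshot(n);cv2.imwrite(f"pics/{n}0.png",s["pixels"][:,:,::-1])
    print(n,np.round(s["camera_matrix"],2).tolist(),np.round(s["world_from_camera"],4).tolist())
E
```

```text
pics
{'time': 0.0, 'joint_positions': [1.093, 0.088, 1.372, -0.0, 1.684, -0.103], 'qvel': [0.0, 0.002, -0.0, -0.0, -0.001, -0.0], 'joint_torque': [0.002, -34.017, -30.244, 0.072, 0.033, -0.0], 'tool_pos': [0.201, 0.511, 0.204], 'ee_rot': [-3.139, -0.0, 2.767], 'wrist_force': [-0.284, -0.113, -0.477], 'wrist_torque': [0.045, 0.027, 0.039], 'width': 0.094}
scene [[492.75, 0.0, 281.09], [0.0, 492.75, 205.46], [0.0, 0.0, 1.0]] [[0.4661, -0.5249, 0.7122, -0.17], [-0.8847, -0.2667, 0.3824, -0.1435], [-0.0108, -0.8083, -0.5887, 0.6253], [0.0, 0.0, 0.0, 1.0]]
top [[536.5, 0.0, 276.81], [0.0, 536.5, 208.1], [0.0, 0.0, 1.0]] [[-0.0082, -0.9891, 0.147, 0.3335], [-0.9999, 0.0092, 0.0062, 0.2439], [-0.0075, -0.1469, -0.9891, 1.2098], [0.0, 0.0, 0.0, 1.0]]
wrist [[301.05, 0.0, 279.57], [0.0, 301.05, 213.29], [0.0, 0.0, 1.0]] [[0.3651, 0.8912, 0.2692, 0.1231], [0.931, -0.3491, -0.1071, 0.5425], [-0.0015, 0.2897, -0.9571, 0.384], [0.0, 0.0, 0.0, 1.0]]
```

View pics/scene0.png

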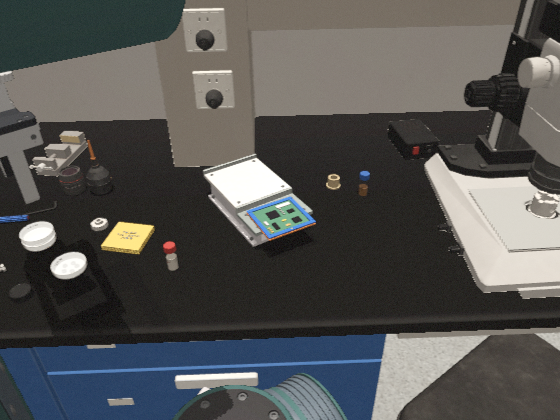

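View pics/top0.png

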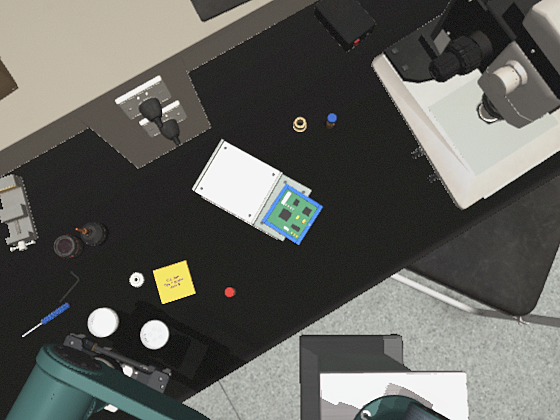

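View pics/wrist0.png

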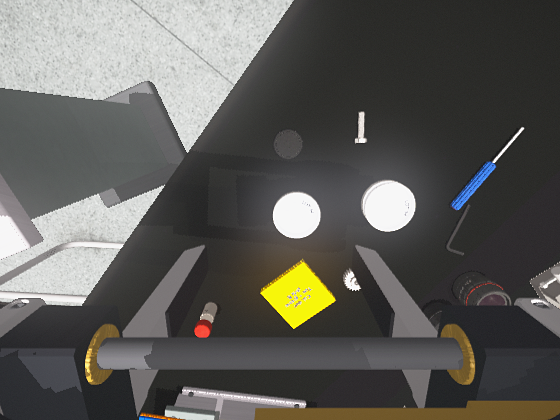

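```bash
python3 - <<'E'
import cv2
t=cv2.imread("pics/top0.png")[130:255,180:345];cv2.imwrite("pics/topc.png",cv2.resize(t,None,fx=4.8,fy=4.8,interpolation=cv2.INTER_CUBIC))
t=cv2.imread("pics/scene0.png")[145:255,195:330];cv2.imwrite("pics/scenec.png",cv2.resize(t,None,fx=5.4,fy=5.4,interpolation=cv2.INTER_CUBIC))
E
```

```text
(no output)
```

View pics/topc.png

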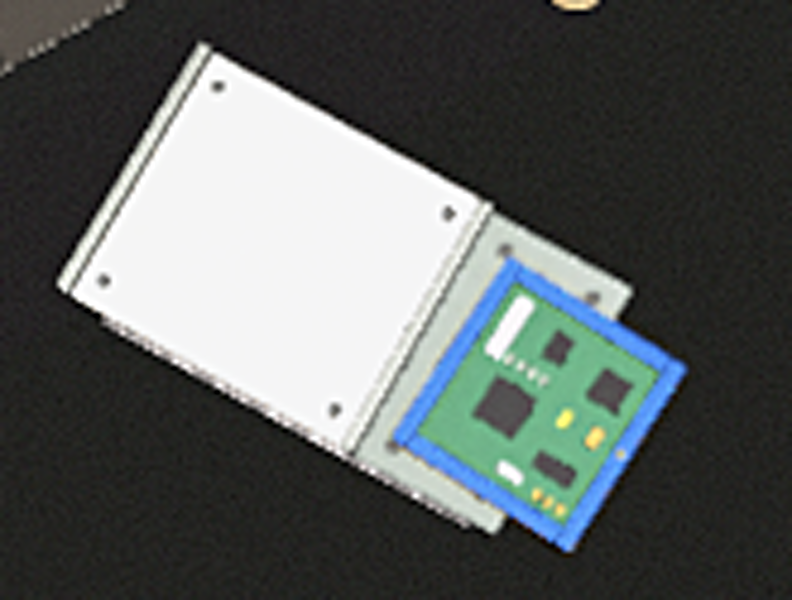

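View pics/scenec.png

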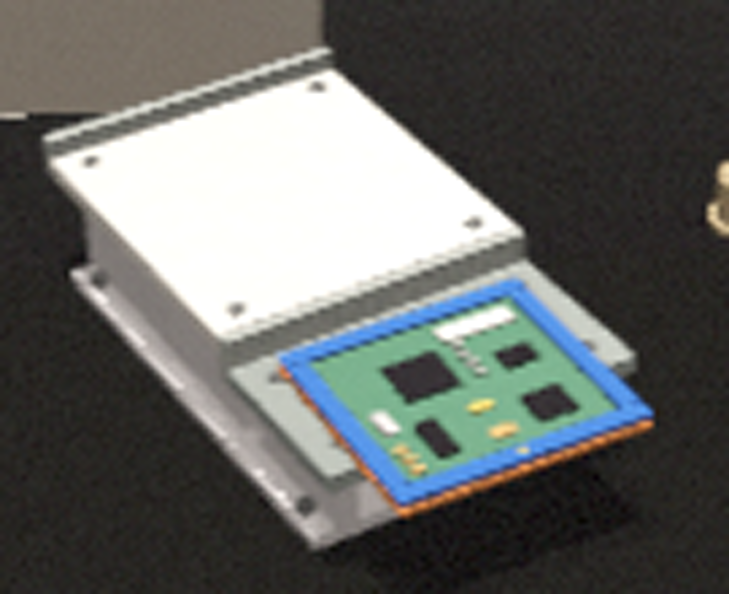

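```bash
cat > h.py <<'E'
import numpy as np
from scipy.optimize import least_squares
K={'scene':(492.75,281.09,205.46),'top':(536.5,276.81,208.1)}
T={'scene':np.array([[0.4661,-0.5249,0.7122,-0.17],[-0.8847,-0.2667,0.3824,-0.1435],[-0.0108,-0.8083,-0.5887,0.6253]]),
'top':np.array([[-0.0082,-0.9891,0.147,0.3335],[-0.9999,0.0092,0.0062,0.2439],[-0.0075,-0.1469,-0.9891,1.2098]])}
def ray(c,uv,z):
    f,cx,cy=K[c];d=T[c][:,:3]@np.array([(uv[0]-cx)/f,(uv[1]-cy)/f,1]);o=T[c][:,3]
    return o+d*(z-o[2])/d[2]
def fit(w,l):
    w=np.array(w)[:,:2];l=np.array(l)
    def r(p):
        c,s=np.cos(p[2]),np.sin(p[2]);return (l@np.array([[c,s],[-s,c]])+p[:2]-w).ravel()
    s=least_squares(r,[*w.mean(0),1.0]);return s.x,np.round(s.fun.reshape(-1,2)*1000,1).tolist()
E
python3 - <<'E'
from h import *
tp=lambda a,b:(180+(a-.5*0)/4.8,130+b/4.8)
sc=lambda a,b:(195+a/5.4,145+b/5.4)
S=[((0,-65),57),((0,65),57),((154,-65),65),((154,65),65),((-74,-65),45),((-74,65),45)]
L=[np.array(a)/1000 for a,_ in S];Z=[z/1000 for _,z in S]
top=[tp(*p) for p in [(492,205),(348,457),(203,43),(60,290),(632,290),(495,533)]]
sce=[sc(*p) for p in [(523,245),(225,340),(331,50),(44,140),(634,358),(332,478)]]
W1=[ray('top',p,z) for p,z in zip(top,Z)];W2=[ray('scene',p,z) for p,z in zip(sce,Z)]
print(fit(W1,L));print(fit(W2,L));sp,_=fit(W1+W2,L+L);print(sp)
B=[(.048,-.05),(.048,.05),(-.048,-.05),(-.048,.05)]
b1=[ray('top',tp(*p),.053) for p in [(512,258),(395,445),(686,368),(570,552)]]
b2=[ray('scene',sc(*p),.053) for p in [(520,280),(280,360),(652,412),(400,505)]]
print(fit(b1,B));print(fit(b2,B));bp,_=fit(b1+b2,B+B);print(bp)
c,s=np.cos(sp[2]),np.sin(sp[2]);R=np.array([[c,s],[-s,c]])
print('board in stand',R@(bp[:2]-sp[:2])*1000,np.degrees(bp[2]-sp[2]),np.degrees(sp[2]))
for n,uv,z in [('brown',(332,117),.054),('pale',(230,292),.054),('bush',(300,124),.024)]:
  w=ray('top',uv,z);print(n,w,R@(w[:2]-sp[:2]))
E
```

```text
(array([0.52564998, 0.26978698, 1.05197792]), [[-1.1, -0.4], [1.3, -2.0], [-0.2, 1.5], [1.4, 2.0], [0.1, -0.7], [-1.5, -0.3]])
(array([0.5231239 , 0.26397054, 1.03820345]), [[5.3, 0.5], [-3.8, -2.0], [1.3, 1.9], [1.9, 1.6], [-1.1, -2.2], [-3.5, 0.3]])
[0.52438771 0.26687758 1.04513761]
(array([0.49126075, 0.21678719, 1.00144163]), [[0.0, 1.2], [1.4, 1.2], [-0.1, -1.2], [-1.2, -1.2]])
(array([0.49044566, 0.21205013, 0.99332278]), [[0.7, 1.3], [0.6, 1.6], [-0.9, -1.7], [-0.4, -1.2]])
[0.4908532  0.21441866 0.99738744]
board in stand [-62.20367055   2.6841408 ] -2.7358830526861753 59.88197410539685
brown [0.70974411 0.12624822 0.054     ] [-0.02863483 -0.23089751]
pale [0.32554196 0.35232508 0.054     ] [-0.02586586  0.21487639]
bush [0.70368792 0.19670533 0.024     ] [ 0.02927123 -0.19030477]
```

Call:
{"op": "servo_tool", "data": {"rows": [[[-0.1, -0.08, 0], 0.07], [[-0.2, -0.16, 0], 0.14], [[-0.3, -0.24, 0], 0.21], [[-0.4, -0.32, 0], 0.28], [[-0.5, -0.4, 0], 0.35], [[-0.6, -0.5, 0], 0.42], [[-0.7, -0.6, 0], 0.49], [[-0.8, -0.7, 0], 0.56], [[-0.9, -0.8, 0], 0.63], [[-1, -0.9, 0], 0.7], [[-1, -1, 0], 0.77], [[-1, -1, 0], 0.77]], "grip": -0.3}}

```text
time: 1.15
tool_pos: [0.2464, 0.407, 0.2053]
ee_rot: [-3.141, 0.001, 1.554]
wrist_force: [-0.3, -0.2, -0.3]
width: 0.061
```

Call:
{"op": "servo_tool", "data": {"rows": [[[-0.3, 0.25, 0], 0.065], [[-0.6, 0.5, 0], 0.13], [[-0.9, 0.75, 0], 0.195], [[-1, 0.9, 0], 0.26], [[-1, 0.9, 0], 0.325], [[-1, 0.9, 0], 0.325]]}}

```text
time: 1.65
tool_pos: [0.3181, 0.3268, 0.2053]
ee_rot: [-3.141, 0.0, 1.046]
wrist_force: [-0.6, 0.5, -0.2]
width: 0.061
```

Call:
{"op": "servo_tool", "data": {"rows": [[[-0.2, 0.3, 0], 0], [[-0.4, 0.6, 0], 0], [[-0.55, 0.9, 0], 0], [[-0.55, 1, 0], 0]]}}

```text
time: 1.98
tool_pos: [0.3655, 0.2473, 0.2055]
ee_rot: [3.14, 0.001, 1.049]
wrist_force: [0.4, -0.6, 0.7]
width: 0.061
```

Call:
{"op": "servo_tool", "data": {"rows": [[[-0.2, 0.4, 0], 0], [[-0.4, 0.8, 0], 0], [[-0.55, 1, 0], 0], [[-0.55, 1, 0], 0]]}}

```text
time: 2.32
tool_pos: [0.4132, 0.1692, 0.2051]
ee_rot: [3.141, 0.001, 1.047]
wrist_force: [-0.2, 0.8, 1.3]
width: 0.0611
```

Call:
{"op": "servo_tool", "data": {"rows": [[[0, 0.3, 0], 0], [[0, 0.6, 0], 0], [[0, 0.61, 0], 0], [[0, 0.61, 0], 0]]}}

```text
time: 2.65
tool_pos: [0.4541, 0.1476, 0.205]
ee_rot: [-3.14, 0.0, 1.049]
wrist_force: [-0.7, -0.1, -0.5]
width: 0.0609
```

```bash
python3 - <<'E'
from bench import robot
import cv2,numpy as np
o=robot.get_obs();print({k:np.round(o[k],4).tolist() for k in('time','tool_pos','ee_rot')})
s=robot.snapshot("wrist");cv2.imwrite("pics/wrist1.png",s["pixels"][:,:,::-1])
np.savez('w1.npz',K=s["camera_matrix"],T=s["world_from_camera"])
E
```

```text
{'time': 2.65, 'tool_pos': [0.4541, 0.1476, 0.205], 'ee_rot': [-3.1396, 0.0, 1.0488]}
```

View pics/wrist1.png

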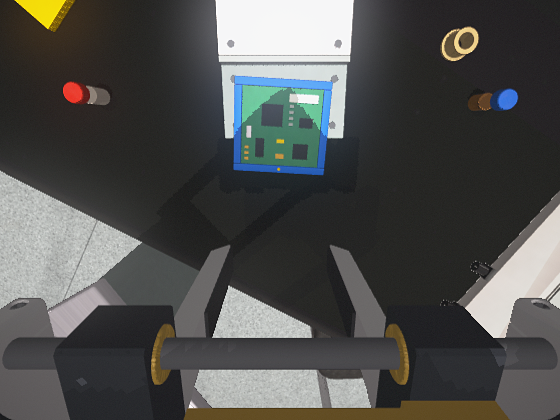

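```bash
python3 - <<'E'
import cv2
t=cv2.imread("pics/wrist1.png")[45:185,205:365];cv2.imwrite("pics/w1c.png",cv2.resize(t,None,fx=4.2,fy=4.2,interpolation=cv2.INTER_CUBIC))
E
```

```text
(no output)
```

View pics/w1c.png

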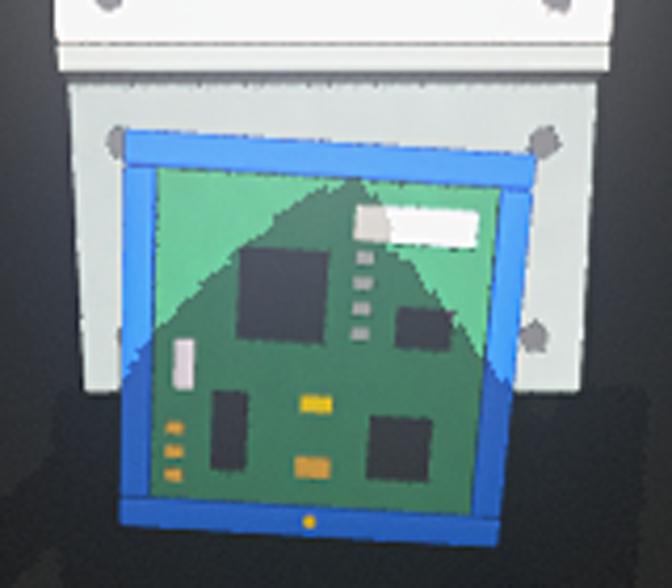

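```bash
python3 - <<'E'
from h import *
d=np.load('w1.npz');K['w']=(d['K'][0,0],d['K'][0,2],d['K'][1,2]);T['w']=d['T'][:3]
c=lambda a,b:(205+a/4.2,45+b/4.2)
S=[((0,65),57,(58,72)),((0,-65),57,(610,72)),((-74,65),45,(85,391)),((-74,-65),45,(580,391))]
sp,r=fit([ray('w',c(*p),z/1e3) for _,z,p in S],[np.array(a)/1e3 for a,_,_ in S]);print(sp,r)
bp,r=fit([ray('w',c(*p),.053) for p in [(125,130),(536,156),(120,524),(498,546)]],[(.048,.05),(.048,-.05),(-.048,.05),(-.048,-.05)]);print(bp,r)
C,s=np.cos(sp[2]),np.sin(sp[2]);R=np.array([[C,s],[-s,C]])
print('board in stand',R@(bp[:2]-sp[:2])*1000,np.degrees(bp[2]-sp[2]),np.degrees(sp[2]))
print('tcp in stand',R@(np.array([.4541,.1476])-sp[:2])*1000)
E
```

```text
[0.52973133 0.2681829  1.05019896] [[0.1, 0.3], [0.3, 0.2], [-0.6, -0.0], [0.2, -0.4]]
[0.49571644 0.21548185 0.99281714] [[0.0, 0.5], [0.6, 0.2], [-0.5, -0.3], [-0.1, -0.4]]
board in stand [-62.63828235   3.29525768] -3.2877361434950028 60.1719681791639
tcp in stand [-142.22724968    5.63411448]
```

Call:
{"op": "servo_tool", "data": {"rows": [[[0, 0, 0.3], 0], [[0, 0, 0.65], 0], [[0, 0, 0.95], 0], [[0, 0, 1], 0]]}}

```text
time: 3.03
tool_pos: [0.4501, 0.1473, 0.1209]
ee_rot: [-3.134, 0.005, 1.05]
wrist_force: [-1.6, 0.7, -0.9]
width: 0.0612
```

Call:
{"op": "servo_tool", "data": {"rows": [[[0, 0, 0.3], 0], [[0, 0, 0.65], 0], [[0, 0, 0.95], 0], [[0, 0, 1], 0]]}}

```text
time: 3.37
tool_pos: [0.4508, 0.147, 0.0423]
ee_rot: [-3.136, 0.004, 1.049]
wrist_force: [-0.1, 0.1, 0.4]
width: 0.061
```

Call:
{"op": "servo_tool", "data": {"rows": [[[0, 0, 0.13], 0], [[0, 0, 0.13], 0], [[0.1, 0, 0.13], 0], [[0.15, 0, 0.13], 0]]}}

```text
time: 3.7
tool_pos: [0.462, 0.158, 0.0371]
ee_rot: [3.139, -0.003, 1.047]
wrist_force: [0.0, 0.2, 0.4]
width: 0.0614
```

Call:
{"op": "servo_tool", "data": {"rows": [[[0.03, 0, 0], 0], [[0.06, 0, 0], 0], [[0.09, 0, 0], 0], [[0.12, 0, 0], 0], [[0.14, 0, 0], 0], [[0.16, 0, 0], 0], [[0.18, 0, 0], 0], [[0.2, 0, 0], 0], [[0.22, 0, 0], 0], [[0.24, 0, 0], 0], [[0.25, 0, 0], 0], [[0.25, 0, 0], 0]]}}

```text
time: 4.7
tool_pos: [0.4703, 0.1744, 0.0351]
ee_rot: [-3.142, -0.0, 1.047]
wrist_force: [-1.0, -0.3, 0.3]
width: 0.0617
```

```bash
cat > look.py <<'E'
import sys
from bench import robot
import cv2,numpy as np
n,o=sys.argv[1],sys.argv[2]
b=robot.get_obs();print({k:np.round(b[k],4).tolist() for k in('time','tool_pos','wrist_force')})
s=robot.snapshot(n);p=s["pixels"][:,:,::-1]
if len(sys.argv)>3:
    a=[int(v) for v in sys.argv[3:7]];p=cv2.resize(p[a[1]:a[3],a[0]:a[2]],None,fx=4,fy=4,interpolation=cv2.INTER_CUBIC)
cv2.imwrite(f"pics/{o}.png",p)
E
python3 look.py wrist w2
```

```text
{'time': 4.7, 'tool_pos': [0.4703, 0.1744, 0.0351], 'wrist_force': [-1.0327, -0.2595, 0.3272]}
```

View pics/w2.png

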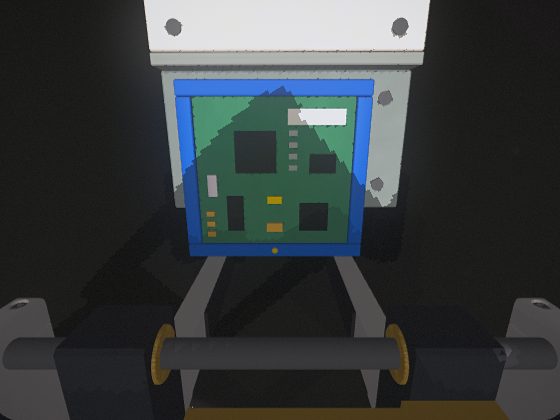

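Call:
{"op": "servo_tool", "data": {"rows": [[[0.015, 0, 0], 0], [[0.03, 0, 0], 0], [[0.045, 0, 0], 0], [[0.06, 0, 0], 0], [[0.07, 0, 0], 0], [[0.08, 0, 0], 0], [[0.08, 0, 0], 0]]}}

```text
time: 5.33
tool_pos: [0.473, 0.179, 0.0351]
ee_rot: [-3.141, 0.002, 1.047]
wrist_force: [-2.7, -4.0, 1.6]
width: 0.0609
```

```bash
python3 look.py wrist w3 140 40 340 190; python3 look.py wrist w3b 240 40 440 190; python3 - <<'E'
import cv2
a=cv2.imread('pics/w3.png');b=cv2.imread('pics/w3b.png')
cv2.imwrite('pics/w3c.png',cv2.resize(cv2.hconcat([a[:,:400],b]),(800,400)))
E
```

```text
{'time': 5.3333, 'tool_pos': [0.473, 0.179, 0.0351], 'wrist_force': [-2.7143, -4.0063, 1.6422]}
{'time': 5.3833, 'tool_pos': [0.473, 0.179, 0.0351], 'wrist_force': [-2.6465, -3.2439, 2.8536]}
```

View pics/w3c.png

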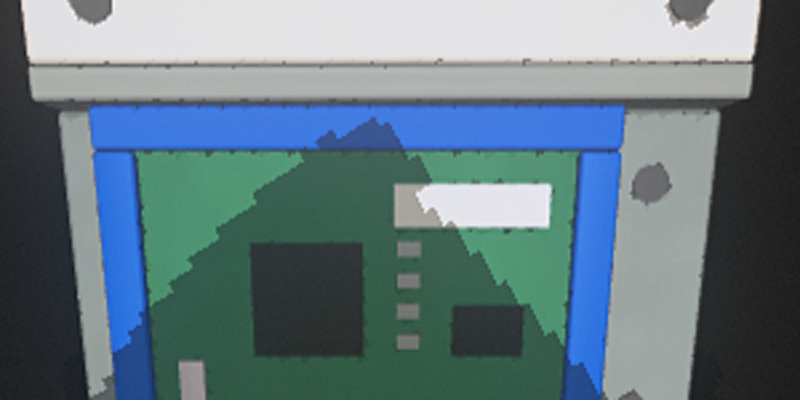

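Call:
{"op": "servo_tool", "data": {"rows": [[[0.01, 0, 0], 0], [[0.02, 0, 0], 0], [[0.025, 0, 0], 0], [[0.025, 0, 0], 0]]}}

```text
time: 5.77
tool_pos: [0.473, 0.179, 0.0351]
ee_rot: [-3.141, 0.006, 1.047]
wrist_force: [-5.1, -7.8, 6.1]
width: 0.0611
```

Call:
{"op": "servo_tool", "data": {"rows": [[[0, 0, -0.025], 0], [[0, 0, -0.05], 0], [[0.005, 0, -0.08], 0], [[0.008, 0, -0.105], 0], [[0.01, 0, -0.13], 0], [[0.015, 0, -0.17], 0], [[0.02, 0, -0.206], 0], [[0.02, 0, -0.206], 0]]}}

```text
time: 6.43
tool_pos: [0.4733, 0.1794, 0.0506]
ee_rot: [-3.141, 0.009, 1.047]
wrist_force: [-4.5, -9.9, 1.2]
width: 0.0609
```

```bash
python3 look.py wrist w4; python3 look.py scene s4 195 145 335 255
```

```text
{'time': 6.4333, 'tool_pos': [0.4733, 0.1794, 0.0506], 'wrist_force': [-4.5183, -9.8995, 1.2079]}
{'time': 6.4833, 'tool_pos': [0.4732, 0.1794, 0.0503], 'wrist_force': [-3.6629, -9.9089, 0.4156]}
```

View pics/w4.png

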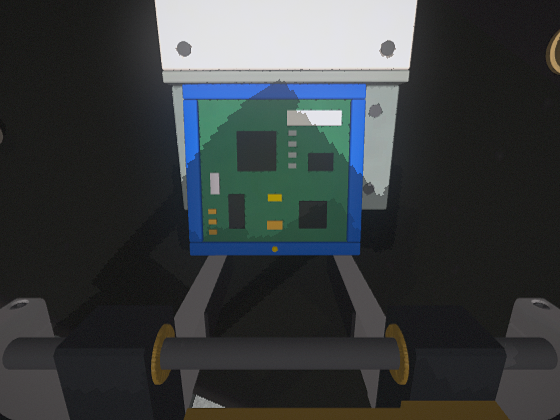

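View pics/s4.png

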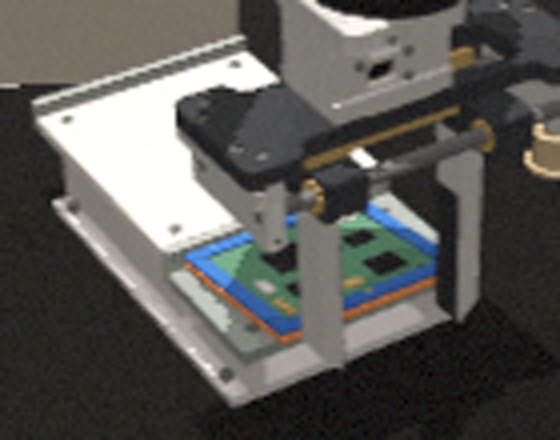

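Call:
{"op": "servo_tool", "data": {"rows": [[[0.01, 0, -0.05], 0], [[0.022, 0, -0.1], 0], [[0.038, 0, -0.15], 0], [[0.054, 0, -0.199], 0], [[0.073, 0, -0.246], 0], [[0.094, 0, -0.291], 0], [[0.094, 0, -0.291], 0]]}}

```text
time: 7.12
tool_pos: [0.4761, 0.1842, 0.0745]
ee_rot: [-3.141, 0.013, 1.046]
wrist_force: [-8.3, -15.2, 5.8]
width: 0.0608
```

```bash
python3 look.py wrist w5; python3 look.py scene s5 195 125 335 235
```

```text
{'time': 7.1167, 'tool_pos': [0.4761, 0.1842, 0.0745], 'wrist_force': [-8.309, -15.151, 5.7539]}
{'time': 7.1667, 'tool_pos': [0.476, 0.1841, 0.0743], 'wrist_force': [-8.7922, -15.1347, 4.9128]}
```

View pics/w5.png

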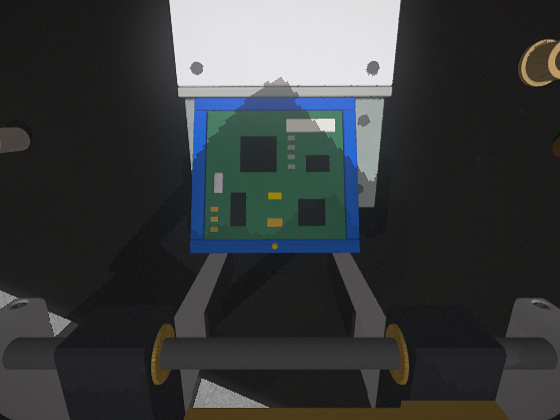

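View pics/s5.png

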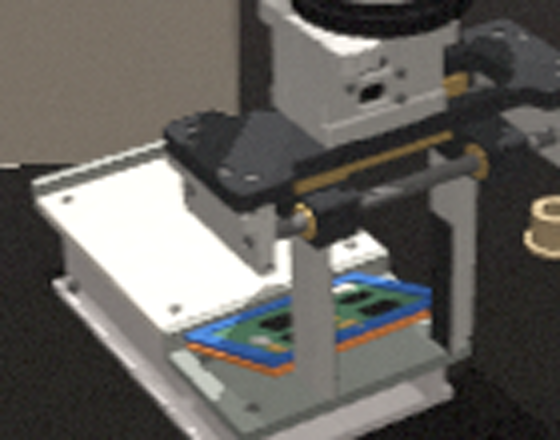

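Call:
{"op": "servo_tool", "data": {"rows": [[[0.014, 0, -0.045], 0], [[0.036, 0, -0.089], 0], [[0.0625, 0, -0.132], 0], [[0.092, 0, -0.1725], 0], [[0.124, 0, -0.213], 0], [[0.156, 0, -0.25], 0], [[0.19, 0, -0.287], 0], [[0.226, 0, -0.321], 0], [[0.226, 0, -0.321], 0]]}}

```text
time: 7.97
tool_pos: [0.4884, 0.2042, 0.1026]
ee_rot: [3.14, -0.0, 1.046]
wrist_force: [0.2, -0.3, 2.3]
width: 0.0611
```

```bash
python3 look.py wrist w6; python3 look.py scene s6 195 115 335 225
```

```text
{'time': 7.9667, 'tool_pos': [0.4884, 0.2042, 0.1026], 'wrist_force': [0.2057, -0.2625, 2.319]}
{'time': 8.0167, 'tool_pos': [0.4888, 0.2052, 0.1019], 'wrist_force': [-0.6489, -1.4296, 1.148]}
```

View pics/w6.png

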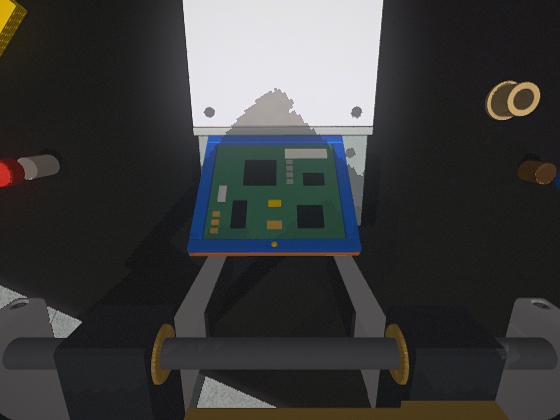

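View pics/s6.png

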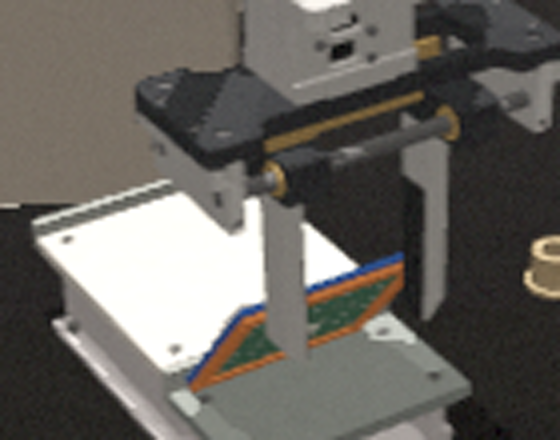

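Call:
{"op": "servo_tool", "data": {"rows": [[[0.05, 0, -0.033], 0], [[0.09, 0, -0.065], 0], [[0.13, 0, -0.094], 0], [[0.17, 0, -0.12], 0], [[0.216, 0, -0.146], 0], [[0.26, 0, -0.17], 0], [[0.307, 0, -0.19], 0], [[0.354, 0, -0.21], 0], [[0.4, 0, -0.228], 0], [[0.4, 0, -0.228], 0]]}}

```text
time: 8.9
tool_pos: [0.5045, 0.2334, 0.1192]
ee_rot: [3.141, -0.001, 1.047]
wrist_force: [-0.1, -0.3, 0.0]
width: 0.0613
```

```bash
python3 look.py wrist w7; python3 look.py scene s7 195 115 335 225
```

```text
{'time': 8.9, 'tool_pos': [0.5045, 0.2334, 0.1192], 'wrist_force': [-0.132, -0.2993, 0.0021]}
{'time': 8.95, 'tool_pos': [0.5043, 0.2331, 0.1189], 'wrist_force': [0.0217, -0.7009, -0.7137]}
```

View pics/w7.png

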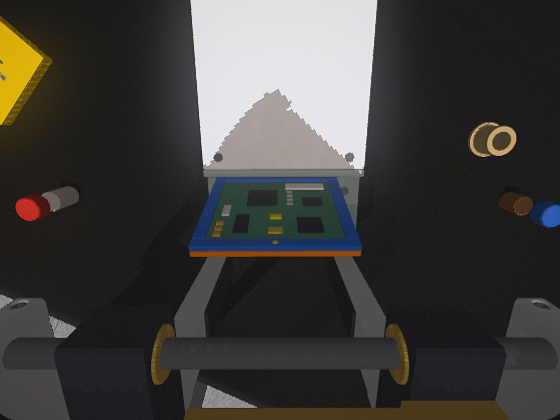

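View pics/s7.png

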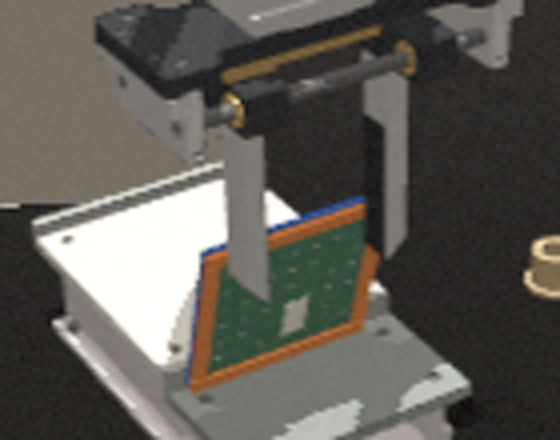

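Call:
{"op": "servo_tool", "data": {"rows": [[[0.05, 0, -0.02], 0], [[0.1, 0, -0.03], 0], [[0.15, 0, -0.04], 0], [[0.2, 0, -0.04], 0], [[0.25, 0, -0.04], 0], [[0.3, 0, -0.04], 0], [[0.35, 0, -0.04], 0], [[0.4, 0, -0.04], 0], [[0.44, 0, -0.04], 0], [[0.44, 0, -0.04], 0]]}}

```text
time: 9.83
tool_pos: [0.5219, 0.2638, 0.1218]
ee_rot: [-3.141, -0.0, 1.047]
wrist_force: [0.6, 0.3, -0.5]
width: 0.0613
```

```bash
python3 look.py wrist w8; python3 look.py scene s8 195 115 335 225
```

```text
{'time': 9.8333, 'tool_pos': [0.5219, 0.2638, 0.1218], 'wrist_force': [0.6494, 0.2918, -0.4847]}
{'time': 9.8833, 'tool_pos': [0.5217, 0.2634, 0.1218], 'wrist_force': [0.7607, -0.387, -0.2044]}
```

View pics/w8.png

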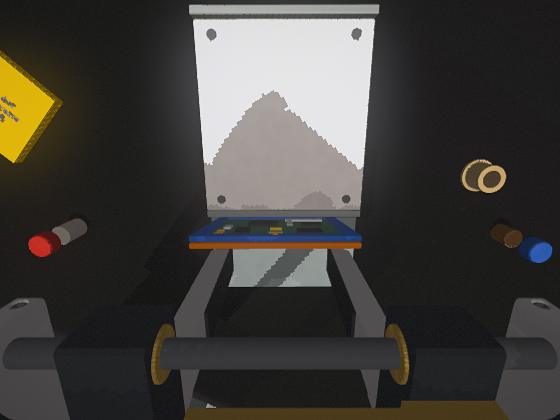

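View pics/s8.png

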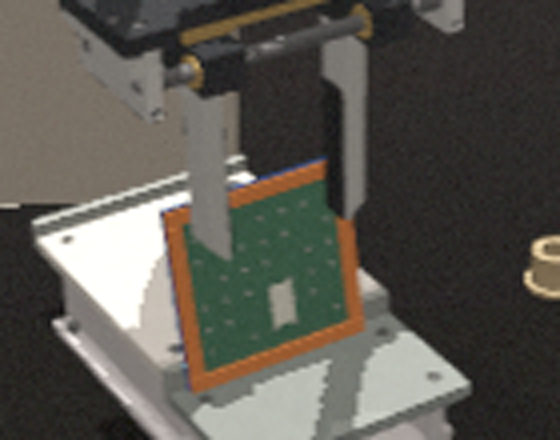

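Call:
{"op": "servo_tool", "data": {"rows": [[[0.04, 0, 0], 0], [[0.08, 0, 0], 0], [[0.12, 0, 0], 0], [[0.16, 0, 0], 0], [[0.2, 0, 0], 0], [[0.24, 0, 0], 0], [[0.28, 0, 0], 0], [[0.32, 0, 0], 0], [[0.36, 0, 0], 0], [[0.36, 0, 0], 0]]}}

```text
time: 10.77
tool_pos: [0.5363, 0.2887, 0.1219]
ee_rot: [-3.142, -0.0, 1.047]
wrist_force: [0.2, 0.3, -0.2]
width: 0.0614
```

```bash
python3 look.py wrist w9; python3 look.py scene s9 195 115 335 225
```

```text
{'time': 10.7667, 'tool_pos': [0.5363, 0.2887, 0.1219], 'wrist_force': [0.2482, 0.2938, -0.1728]}
{'time': 10.8167, 'tool_pos': [0.5361, 0.2884, 0.1219], 'wrist_force': [-0.4481, 0.0362, 0.4057]}
```

View pics/w9.png

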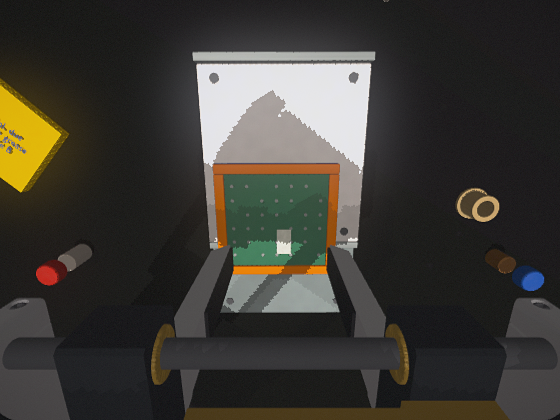

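View pics/s9.png

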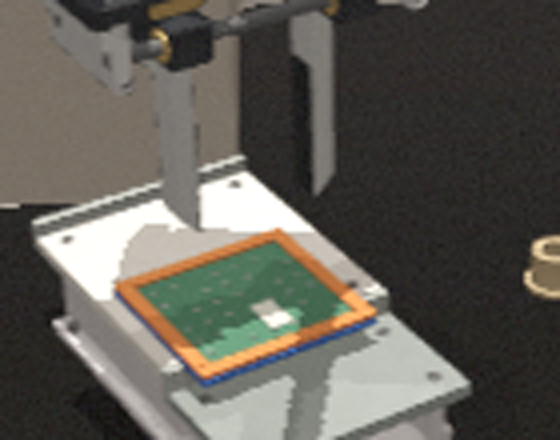

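Call:
{"op": "servo_tool", "data": {"rows": [[[-0.25, 0, 0], 0], [[-0.5, 0, 0], 0], [[-0.75, 0, 0], 0], [[-1, 0, 0], 0], [[-1, 0, 0.2], 0], [[-1, 0, 0.5], 0], [[-1, 0, 0.7], 0], [[-1, 0, 0.77], 0], [[-1, 0, 0.77], 0], [[-1, 0, 0.77], 0]]}}

```text
time: 11.7
tool_pos: [0.4963, 0.2189, 0.0608]
ee_rot: [3.141, -0.0, 1.047]
wrist_force: [0.4, -0.3, 0.4]
width: 0.0614
```

```bash
python3 look.py wrist w10; python3 look.py scene s10 195 125 335 235
```

```text
{'time': 11.7, 'tool_pos': [0.4963, 0.2189, 0.0608], 'wrist_force': [0.4415, -0.2707, 0.3679]}
{'time': 11.75, 'tool_pos': [0.4968, 0.2191, 0.0616], 'wrist_force': [-0.4908, -0.5815, 0.4607]}
```

View pics/w10.png

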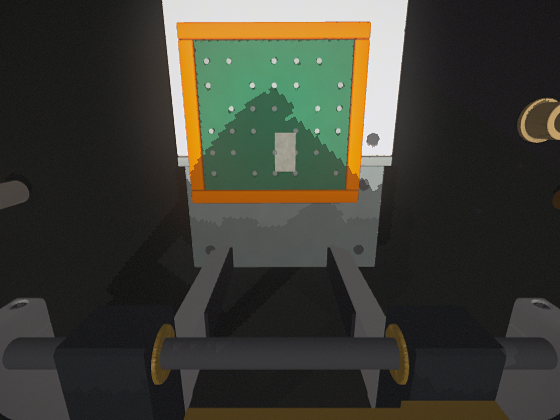

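View pics/s10.png

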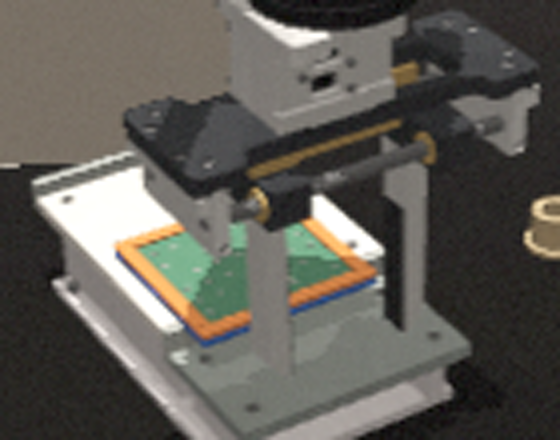

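Call:
{"op": "servo_tool", "data": {"rows": [[[0.1, 0, 0.015], 0], [[0.2, 0, 0.015], 0], [[0.27, 0, 0.015], 0], [[0.31, 0, 0.015], 0], [[0.35, 0, 0.015], 0], [[0.39, 0, 0.015], 0], [[0.42, 0, 0.015], 0], [[0.45, 0, 0.015], 0], [[0.48, 0, 0.015], 0], [[0.51, 0, 0.015], 0], [[0.54, 0, 0.015], 0], [[0.54, 0, 0.015], 0]]}}

```text
time: 12.8
tool_pos: [0.5179, 0.2567, 0.0591]
ee_rot: [3.142, -0.001, 1.047]
wrist_force: [-0.1, 0.7, 0.0]
width: 0.0608
```

Call:
{"op": "servo_tool", "data": {"rows": [[[0.03, 0, 0], 0], [[0.06, 0, 0], 0], [[0.09, 0, 0], 0], [[0.12, 0, 0], 0], [[0.15, 0, 0], 0], [[0.15, 0, 0], 0]]}}

```text
time: 13.3
tool_pos: [0.5239, 0.2672, 0.0591]
ee_rot: [-3.142, -0.001, 1.047]
wrist_force: [0.6, 0.3, 0.7]
width: 0.0615
```

Call:
{"op": "servo_tool", "data": {"rows": [[[-0.1, 0, 0], 0], [[-0.3, 0, 0], 0], [[-0.5, 0, 0], 0], [[-0.7, 0, -0.3], 0], [[-0.7, 0, -0.8], 0], [[-0.7, 0, -1], 0], [[-0.7, 0, -1], 0]]}}

```text
time: 13.88
tool_pos: [0.4983, 0.2185, 0.1451]
ee_rot: [3.134, -0.008, 1.046]
wrist_force: [0.2, 0.1, -0.0]
width: 0.0607
```

Call:
{"op": "servo_tool", "data": {"rows": [[[-0.3, 0, -0.2], 0], [[-0.6, 0, -0.4], 0], [[-0.6, 0, -0.6], 0], [[-0.6, 0, -0.6], 0]]}}

```text
time: 14.22
tool_pos: [0.4724, 0.1761, 0.1896]
ee_rot: [3.138, -0.004, 1.046]
wrist_force: [0.6, 0.8, 0.2]
width: 0.0613
```

```bash
python3 look.py wrist w11; python3 look.py scene s11 195 125 335 235;  python3 look.py scene s12
```

```text
{'time': 14.2167, 'tool_pos': [0.4724, 0.1761, 0.1896], 'wrist_force': [0.6494, 0.7763, 0.1831]}
{'time': 14.2667, 'tool_pos': [0.4721, 0.1764, 0.1879], 'wrist_force': [0.5375, -0.0971, -0.4113]}
{'time': 14.3167, 'tool_pos': [0.4715, 0.1765, 0.1865], 'wrist_force': [-0.4592, 0.0627, -0.8489]}
```

View pics/w11.png

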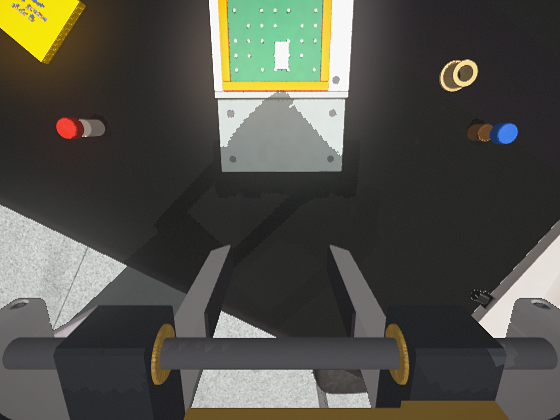

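View pics/s11.png

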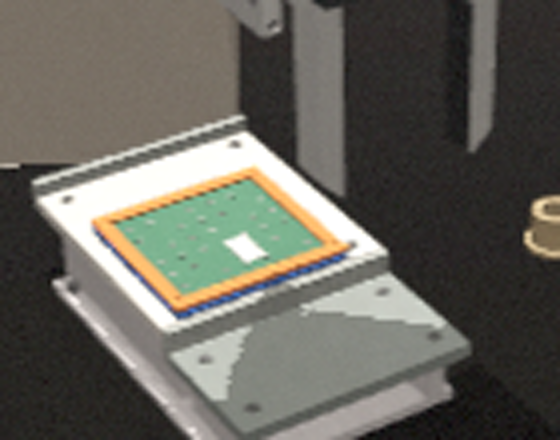

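View pics/s12.png

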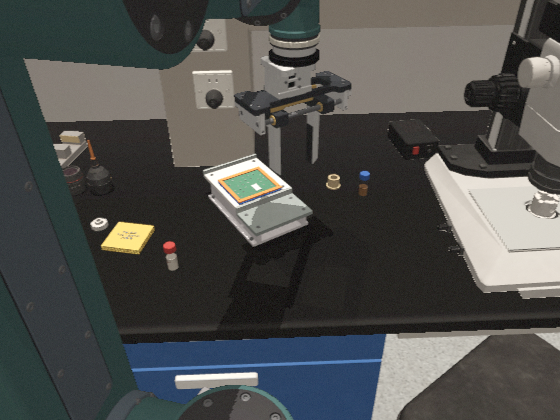

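The board lies flat and square on the deck with its orange side up. In the scene view it is centred near (250,185), and its near edge is clear of the kerb. The vials at (170,255) and (364,183) and the bushing at (333,182) are where they started. I'm handing the job in.

```bash
python3 -c "
from bench import robot
print(robot.close_job())"
```

```text
the job is handed in; nothing more can be done
None
```

The board is flipped: it lies flat and square on the white deck with the orange solder side up. I handed the job in after about 14.3 s.

- **Push:** with the fingers 61 mm apart, I pushed the board forward. That squared it up, and it met the kerb flush, which I checked with the force reading and a picture.
- **Tip:** I lifted the rear edge against the kerb by fingertip friction, with up to about 17 N sideways, then pushed it over. It landed orange side up.
- **Extra push:** it first came to rest overhanging the kerb by about 20 mm, estimated from the picture. I pushed it further so it sits wholly on the deck.

**Last checks:** the final wrist and scene pictures show the board short of the end stop, the gripper clear of everything, and both vials and the bushing where they started. I judged the final position by eye and did not measure it again.

The scene camera put the stand 3 to 6 mm away from where the top and wrist cameras did. I relied on the wrist picture and contact forces instead.

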